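# Clamp a carving panel with the two cam levers of a work-holding board

### The job

Clamp the pencilled wooden panel for carving: with one fingertip push the arm of each of the two wooden cam levers outwards, away from the other one, until both levers are tight and hold the panel flush along the fence. Let the cams do the moving: do not touch or lift the panel, whose drawing smudges, and do not grip the levers or force them. Leave the tools lying around where they are, and finish clear of everything.

Things in the scene. Friction and masses are not known exactly. Their poses are not given: they have to be found in the camera images.
- board: cork-faced work-holding board fixed on the bench, 300 (x) by 420 (y) by 18 mm. Origin: centre of its underside, on the bench top. On its -x side a fence, a bar 25 by 400 mm, stands 14 mm above the board, inner face at x = -125 mm. The lever bolts are at x = 27.4 mm, y = +90 (left) and -90 mm (right).
- panel: loose blank of pale wood, 120 (x) by 270 (y) by 24 mm, 0.43 kg, pencilled scrolls on top, lying on the board between the fence and the cam levers, 2 to 12 mm off the fence and slightly askew. Origin: centre of its underside; axes nearly as the board's. Pushed home its origin is at board x = -65 mm.
- panel_left_edge (a point): end of the panel's fence-side edge at +y, half-way up its thickness; home at board x = -125 mm
- panel_right_edge (a point): end of the panel's fence-side edge at -y, half-way up its thickness; home at board x = -125 mm
- left_cam: dark wooden cam lever, left (board's +y) one, 24 mm thick. Origin: on its bolt, at its underside, 1 mm above the board. +x runs along its straight arm: 22 mm wide up to 62 mm from the bolt, then 16 mm to the rounded end at 105 mm. Its round head (radius 24 mm, bored 11 mm off-centre) bulges towards the panel as the lever turns. The bolt head stands 6 mm over the wood.
- right_cam: dark wooden cam lever, right (board's -y) one, 24 mm thick. Origin: on its bolt, at its underside, 1 mm above the board. +x runs along its straight arm: 22 mm wide up to 62 mm from the bolt, then 16 mm to the rounded end at 105 mm. Its round head (radius 24 mm, bored 11 mm off-centre) bulges towards the panel as the lever turns. The bolt head stands 6 mm over the wood.
- left_swing (a joint): swing of the left lever, rad, starts 0 to 0.6. 0: open, arm pointing away from the fence, leaning 20 deg to the other lever. Grows counter-clockwise seen from above; at 1.92 the arm lies along the panel. The cam slides the panel to the fence, then goes tight at about 1.94: 4 to 10 N at 85 mm from the bolt brings it to 1.95-2.0, well clamped; before, 1 to 2 N turns it. Stays put.
- right_swing (a joint): swing of the right lever, rad, starts 0 to 0.6. 0: open, arm pointing away from the fence, leaning 20 deg to the other lever. Grows clockwise seen from above; at 1.92 the arm lies along the panel. The cam slides the panel to the fence, then goes tight at about 1.94: 4 to 10 N at 85 mm from the bolt brings it to 1.95-2.0, well clamped; before, 1 to 2 N turns it. Stays put.
- palm_gouge: bystander: short gouge with a bulb-shaped handle, 125 mm long, up to 32 mm wide and high, lying on the board between the two levers, its handle end near the panel and its 9 mm blade pointing away. Origin under its middle, +x towards the blade
- gouge_wide: bystander: carving gouge, 225 mm long, 29 mm handle, 20 mm blade, lying on the bench left of the board. Origin under its middle, +x towards the blade
- gouge_mid: bystander: carving gouge, 210 mm long, 29 mm dark handle, 13 mm blade, next to the wide one. Origin under its middle, +x towards the blade
- gouge_slim: bystander: carving gouge, 195 mm long, 29 mm pale handle, 8 mm blade, farthest left. Origin under its middle, +x towards the blade
- mallet: bystander: carver's mallet lying right of the board, pale square head 85 by 120 by 85 mm high, dark handle 27 mm thick, 340 mm long overall. Origin on the bench 120 mm from the head's centre, which is at +x
- oilstone: bystander: grey sharpening stone in a dark wooden base, 210 by 75 by 32 mm, beyond the board to the left. Origin: centre of its underside
- offcut: bystander: pale block of wood, 75 by 50 by 32 mm, beyond the board to the right. Origin: centre of its underside

How it is judged:
At the end, for the whole second after the job is handed in: Both levers swung at least 1.7 rad and stay tight on their own, each cam pressing the panel with more than 4 N; both ends of the panel's fence-side edge within 1.5 mm of the fence; the panel flat on the board and at rest (contact force between each of left_cam, right_cam and panel above 4 N and x of each of panel_left_edge, panel_right_edge in the frame of board below -0.1235 m and z of panel in the frame of board below 0.021 m and angle between panel's own z axis and vertical below 0.02 rad and value of joint each of left_swing, right_swing above 1.7 rad and linear speed of panel below 0.01 m/s); the robot touches nothing.
It fails at once if the robot touches the panel (more than 1.5 N) (contact force between the arm and panel above 1.5 N).
It fails at once if the fingers touch the panel (more than 1.5 N) (contact force between the fingers and panel above 1.5 N).
It fails at once if the panel is lifted or tipped off the board (z of panel in the frame of board above 0.024 m or angle between panel's own z axis and vertical above 0.08 rad).
It fails at once if a lever is gripped or forced (more than 35 N of finger contact) (contact force between the fingers and left_cam above 35 N or contact force between the fingers and right_cam above 35 N).
It fails at once if a tool or block lying around is moved by more than 15 mm (distance of any of palm_gouge, gouge_wide, gouge_mid, gouge_slim, mallet, oilstone, offcut from where it was at the start of the episode above 0.015 m).
It also fails if it takes over 64 s, if anything falls off the work surface, if the arm or the gripper's body presses on something with over 40 N, if the wrist force passes 120 N, or if a joint passes its speed limit or range.

### The arm

A 6-joint arm with a two-finger parallel gripper is mounted at the origin on the work surface. World frame = base frame: x ahead of the robot, y to its left, z up, the work surface at z = 0. Lengths are in m, angles in rad, forces in N, time in s.
With the tool pointing down it reaches from about 0.425 to 0.95 m from the base axis. Payload 3.5 kg.
Tool frame: the origin (TCP) lies midway between the tips of the shut fingers; the grasp point (between the pads) lies 19 mm behind it (ctrl.pinch_z is the distance from the TCP to the grasp point, in m); z points along the fingers, y is the line along which they close (so a half turn about z gives the same grasp; the last joint's range is limited). The gripper opens to 85 mm and grips with 20 to 120 N. Pads are 22 mm wide; open, the fingers measure 114 mm over their backs; the gripper's body (76 mm by 85 mm) begins 54 mm behind the grasp point. The pads swing forward as they close: fully open they stand 13 mm farther back than shut.
Start: joints at [1.152, 0.286, 1.577, -0, 1.279, -0.15], TCP at [0.179, 0.651, 0.231] pointing down, gripper open.
Joint ranges: [-2.77, 2.77], [-0.9, 2.22], [0.21, 2.48], [-1.53, 4.67], [0.24, 2.81], [-2.84, 2.84]. Speed limits (rad/s): [2.79, 2.79, 3.14, 3.14, 3.14, 3.14].

### API

Orientations are given as a unit quaternion [x, y, z, w].
In Python, from plant import get_state, viewer, sign_off, ctrl gives the robot as it stands. The module is installed in compiled form; this text tells all that it offers.
- The arm moves only by the shell command python3 -m handwheel 'ROWS' [FORCE]. ROWS is JSON, a list that holds one entry, the list of rows, each a list of 5 numbers: the finger opening in m, from 0 to 0.0854, then the shift along the tool's x, y, z in m, then the turn about the tool's z in degrees. In form: [[[claw, x, y, z, spin], ...]]. A call has 1 to 12 rows; each row shifts and turns the commanded pose from where the row before left it, along the tool's axes as they then stand; what a row does not reach is not made up. A row lasts 1/12 s, in which the tool goes at most 41.7 mm and 7.16 degrees, less where a joint would pass 70% of its speed; a pose out of reach is approached as far as the arm can. A call is refused whole if a number of a shift passes 0.0417 or a number of a turn 7.16, either way. A call with a gripper value outside its range is refused whole. The fingers move at their own pace and stop on an object; FORCE is the grip in N (left out, the last holds). Time passes only in rows, so rows that do not move let the fingers close. It gives the time, the measured TCP pose, the force, the opening and the grip force at its end, in the units of the state.
- get_state(): the state, without advancing time (a new reading comes with each control period).
- viewer.read_camera(name): name is "side" or "top" or "wrist"; returns the picture (420x560x3 uint8, blue, green, red); there is no depth.
- viewer.camera_params(name): a dict with "fov_y" (degrees; the focal length in pixels is half the picture's height over the tangent of half this angle, whatever the lens; pixels are square), "cx", "cy" (the principal point, pixels), "k1" (the pictures are not rectified: a ray, as slopes to the right and down, at radius r is drawn at 1 + k1 r^2 times it, then the intrinsics apply), "xyz" and "attitude" of the camera in the world; the wrist camera has in their place "hand_eye" (4x4, takes a point from camera to tool coordinates, whose origin is the TCP and whose axes are the flange's). Camera axes: x right, y up, looking along -z (the intrinsics and any distortion apply to the point x, -y, -z); pixel columns grow to the right and rows downward; lengths in m; the calibration is good to about 2 mm. A picture is of the moment at which its call begins: read the wrist's pose just before it. camera_params takes no time and is no camera call.
- sign_off(): hands the job in; it is judged then, once.
Trained networks look in the newest picture that a camera, given by its name, has taken for a name from the list of things; names that differ only in an ending like _2 or _b are one class to them, and where a whole thing is asked for, a point or a joint stands for the part that bears it (a point fixed in the world has none). Each returns a list of dicts, best first, with "confidence" (0 to 1); they miss things now and then, are a little off and sometimes report something else, mostly with a low value. They report only what shows in the picture. A call takes as long as a camera call.
- viewer.look_for(camera, name): "extent" ([left, top, width, height] as shares, 0 to 1, of the picture: columns of its width, rows of its height, round what is visible of it).
- viewer.outline_of(camera, name): "mask" (420x560 bool, what is visible of it) and "extent" ([left, top, width, height] as shares, 0 to 1, of the picture: columns of its width, rows of its height, round what is visible of it).
- viewer.pinpoint(camera, name): "xy" ([column, row] as shares, 0 to 1, of the picture: columns of its width, rows of its height: a listed point, or the origin of a listed thing).
The state is a dict: "time": time; "qpos": joint angles; "dq": joint speeds; "joint_efforts": joint torques, N m; "eef_pos": TCP position; "tcp_rot": TCP orientation; "contact_force": force on the tool from outside, world axes, zero at the start; "wrist_torque": the same for the moment, N m; "opening": opening from 0.0 (shut) to 1.0 (fully open); "finger_force": force on a finger pad.
Only numpy, scipy, OpenCV 4.12 (cv2) and the standard library are available. Lean on these libraries where they do the work, as an engineer would, in place of code of your own. Each camera call takes 0.05 s, during which the arm holds its last target. There are 200 camera calls.

## Working session

There is one attempt and no reset: what is moved stays moved. The work goes in short steps, Python scripts to look and compute and a shell command to move; the robot and the scene stay as the last step left them, time stands still between calls to the robot, and variables do not carry over. Pictures are saved under pics/ and viewed, at most 10 in all, crops included, and the job is handed in when it is done.

```bash
mkdir -p pics; cat > h.py <<'E'
import numpy as np, cv2
from scipy.spatial.transform import Rotation as R
from plant import get_state, viewer, ctrl
def cam(n):
    p=viewer.camera_params(n); f=210/np.tan(np.radians(p["fov_y"])/2)
    return p,f
def pose(n):
    p,f=cam(n)
    if "hand_eye" in p:
        s=get_state(); T=np.eye(4); T[:3,:3]=R.from_quat(s["tcp_rot"]).as_matrix(); T[:3,3]=s["eef_pos"]
        T=T@np.array(p["hand_eye"]); return T[:3,:3],T[:3,3]
    a=np.array(p["attitude"]); M=a if a.shape==(3,3) else R.from_quat(a).as_matrix()
    return M,np.array(p["xyz"])
def proj(n,X):
    p,f=cam(n); M,t=pose(n); c=(np.atleast_2d(X)-t)@M
    s=np.c_[c[:,0]/-c[:,2],-c[:,1]/-c[:,2]]; r2=(s**2).sum(1,keepdims=True)
    return s*(1+p["k1"]*r2)*f+[p["cx"],p["cy"]]
def ray(n,px,z):
    p,f=cam(n); M,t=pose(n); d=(np.array(px)-[p["cx"],p["cy"]])/f; u=d.copy()
    for _ in range(20): u=d/(1+p["k1"]*(u@u))
    v=M@np.array([u[0],-u[1],-1]); return t+v*(z-t[2])/v[2]
E
python3 - <<'E'
from h import *
print(viewer.camera_params("top"),viewer.camera_params("side"))
for c in("top","side"):
    cv2.imwrite(f"pics/{c}0.png",viewer.read_camera(c))
    for n,z in(("board",0),("left_cam",.019),("right_cam",.019),("panel",.018),("palm_gouge",.018),("panel_left_edge",.03),("panel_right_edge",.03)):
        r=viewer.pinpoint(c,n)
        for d in r[:2]:
            px=np.array(d["xy"])*[560,420]; print(c,n,round(d["confidence"],2),px.round(1),ray(c,px,z).round(4))
print(get_state())
E
```

```text
{'fov_y': 56.772294535717876, 'cx': 285.05248254758703, 'cy': 205.85614598913733, 'k1': 0.0009473880601854644, 'xyz': array([0.51113966, 0.07746185, 1.11239948]), 'attitude': array([-0.02082488,  0.03115809,  0.71211074, -0.70106618])} {'fov_y': 44.428064361584255, 'cx': 274.88484617117933, 'cy': 214.98294570837544, 'k1': -0.024011682624174725, 'xyz': array([ 0.00442334, -0.94781693,  0.88094295]), 'attitude': array([ 0.44336042, -0.10911647, -0.23275828,  0.85869012])}
top board 0.72 [277.7 229.2] [0.5264 0.0826 0.    ]
top left_cam 0.9 [239.5 213.2] [0.5728 0.1893 0.019 ]
top right_cam 0.62 [310.3 219.6] [ 0.5516 -0.0097  0.019 ]
top panel 0.92 [276.9 249. ] [0.4708 0.0855 0.018 ]
top palm_gouge 0.65 [277.4 199. ] [0.6114 0.0821 0.018 ]
top panel_left_edge 0.74 [226.7 269.9] [0.4164 0.2246 0.03  ]
top panel_left_edge 0.23 [141.6 213.5] [0.5755 0.4592 0.03  ]
top panel_right_edge 0.58 [322.2 272.9] [ 0.4035 -0.0387  0.03  ]
top panel_right_edge 0.29 [242.2 218. ] [0.5587 0.1808 0.03  ]
side board 0.73 [201.7 208.8] [0.4273 0.2678 0.    ]
side board 0.68 [259.5 229.7] [0.5268 0.0865 
[... 363 characters left out ...]
]
{'time': 0.8, 'qpos': array([ 1.15200715e+00,  2.86227557e-01,  1.57667316e+00,  5.30078044e-05,
        1.27859408e+00, -1.50013650e-01]), 'dq': array([ 0.00011921,  0.00194613,  0.00094936,  0.00046731, -0.00030134,
        0.00153918]), 'joint_efforts': array([-4.72215415e-04, -4.05915570e+01, -2.92921561e+01, -1.37425327e-04,
        4.29994334e-04, -1.82049524e-05]), 'eef_pos': array([0.17921565, 0.65077554, 0.23138777]), 'tcp_rot': array([ 1.33991182e-01,  9.90982523e-01,  5.40850771e-05, -1.06325858e-05]), 'contact_force': array([-0.22820695, -0.1756129 ,  0.47292744]), 'wrist_torque': array([-0.02464254,  0.00618683,  0.02708343]), 'finger_force': 0.0, 'opening': 0.998760062477394}
```

```bash
python3 - <<'E'
import cv2
a=cv2.imread("pics/top0.png")[140:310,190:370]; b=cv2.imread("pics/side0.png")[150:300,170:360]
a=cv2.resize(a,(560,529),interpolation=2); cv2.imwrite("pics/topc.png",a)
b=cv2.resize(b,(760,600),interpolation=2); cv2.imwrite("pics/sidec.png",b)
E
```

```text
(no output)
```

View pics/topc.png

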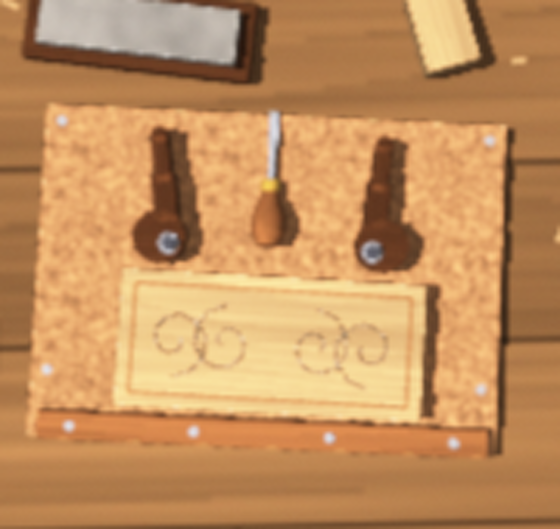

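View pics/top0.png

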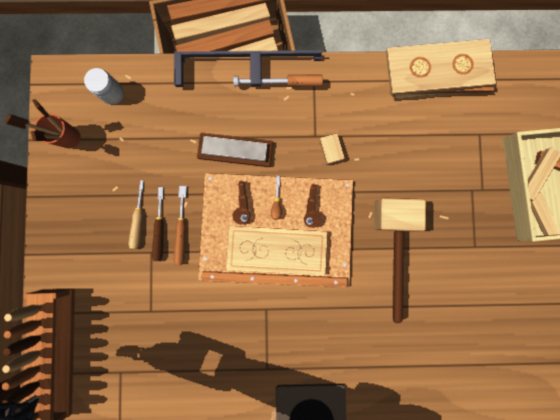

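The top view shows the left bolt at (244, 218) with its arm tip at about (241, 182), and the right bolt at (310, 221) with its tip at about (313, 185). The palm gouge lies midway between them. The mallet head starts at column 378, well clear of the board.

```bash
cat > fit.py <<'E'
from h import *
from scipy.optimize import least_squares
B=lambda q,X:(R.from_euler('z',q[2]).as_matrix()@np.array(X).T).T+[q[0],q[1],0]
def outline(side,sw,z):
    a=side*(sw-np.radians(20)); c,s=np.cos(a),np.sin(a)
    P=np.array([[20,11],[62,11],[62,8],[100,8],[105,3],[105,-3],[100,-8],[62,-8],[62,-11],[20,-11]])/1000
    return np.c_[.0274+c*P[:,0]-s*P[:,1],side*.09+s*P[:,0]+c*P[:,1],np.full(len(P),z)]
E
python3 - <<'E'
from fit import *
C=lambda x,y:[190+x*180/560,140+y*170/529]
pts=[([.15,.21,.018],C(48,103)),([.15,-.21,.018],C(508,125)),([.0274,.09,.049],C(168,242)),([.0274,-.09,.049],C(372,252)),([-.15,.2,.032],C(36,432)),([-.15,-.2,.032],C(489,452))]
X=[p[0] for p in pts];U=np.array([p[1] for p in pts])
r=least_squares(lambda q:(proj("top",B(q,X))-U).ravel(),[.526,.083,-.04]);q=r.x
print(q,r.fun.reshape(-1,2).round(1))
res={}
# refine jointly lever swing from masks in both cams; centroid/arm direction by IoU
sw={}
for side,n in((1,"left_cam"),(-1,"right_cam")):
    for c in("top","side"):
        viewer.read_camera(c)
        m=viewer.outline_of(c,n)[0]; mk=m["mask"]
        best=[]
        for s in np.arange(0,.65,.02):
            f=np.zeros((420,560),np.uint8)
            th=np.linspace(0,2*np.pi,40)
            for z in(.019,.031,.043):
                cv2.fillPoly(f,[proj(c,B(q,outline(side,s,z))).round().astype(int)],1)
            dist=cv2.distanceTransform((~mk).astype(np.uint8),cv2.DIST_L2,5)
            best.append((dist[f>0].mean(),s))
        print(n,c,round(m["confidence"],2),mk.sum(),[(round(float(a),2),round(float(b),2)) for a,b in sorted(best)[:4]])
for side,t in((1,C(160,130)),(-1,C(384,140))):
    T=ray("top",t,.040); b=B(q,[.0274,side*.09,0]); d=T-b
    a=np.arctan2(d[1],d[0])-q[2]; print(side,"bolt",b.round(4),"tip",T.round(4),np.hypot(d[0],d[1]),"swing",side*a+np.radians(20))
img=cv2.imread("pics/top0.png")
im=cv2.resize(img[140:310,190:370],(720,680)[:2],interpolation=2)
S=lambda p:((p-[190,140])*4).round().astype(int)
cv2.polylines(im,[S(proj("top",B(q,[[.15,.21,.018],[.15,-.21,.018],[-.15,-.21,.018],[-.15,.21,.018]])))],1,(255,0,0))
for side in(1,-1):
  for s in(.2,.4):cv2.polylines(im,[S(proj("top",B(q,outline(side,s,.043))))],1,(0,255,0) if s<.3 else (0,0,255))
cv2.imwrite("pics/ov.png",im[:600])
E
```

```text
[ 0.52723996  0.08489037 -0.06168829] [[-0.1 -0.6]
 [-0.2 -0.7]
 [ 0.4 -0.6]
 [ 0.5 -0.8]
 [-0.2  1.3]
 [-0.3  1.4]]
left_cam top 0.94 468 [(0.15, 0.54), (0.17, 0.52), (0.18, 0.5), (0.21, 0.48)]
left_cam side 0.7 435 [(0.11, 0.56), (0.12, 0.6), (0.14, 0.58), (0.15, 0.54)]
right_cam top 0.8 410 [(0.21, 0.42), (0.25, 0.4), (0.26, 0.44), (0.26, 0.38)]
right_cam side 0.56 578 [(0.05, 0.36), (0.06, 0.34), (0.06, 0.38), (0.08, 0.3)]
1 bolt [0.5601 0.173  0.    ] tip [0.6589 0.1811 0.04  ] 0.0990519761905827 swing 0.4927139441446817
-1 bolt [ 0.549  -0.0066  0.    ] tip [ 0.647  -0.0187  0.04  ] 0.09871095907760494 swing 0.41016183808656875
```

View pics/ov.png

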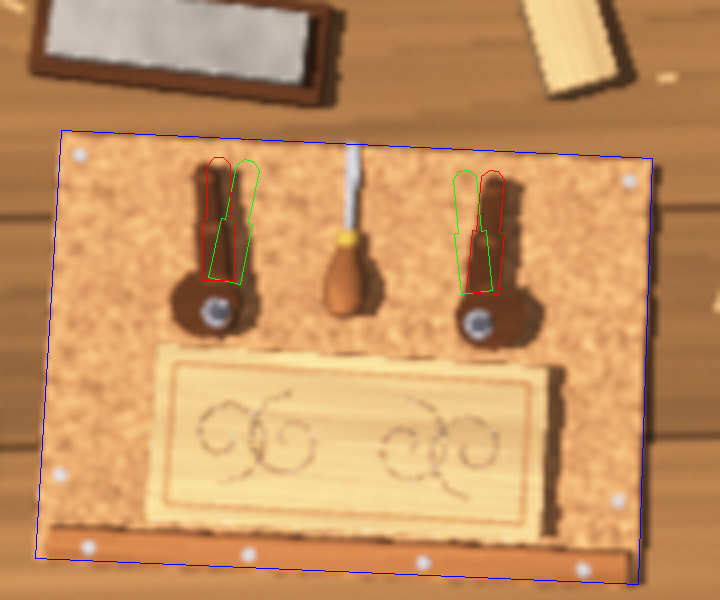

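The overlay fits to about 2–3 mm: left swing is about 0.54, right about 0.42. I'll shut the fingers, align the tool with the board (−12°) and work out the first deltas.

```bash
cat > go.py <<'E'
# args: board x mm, y mm, z mm -> tool delta from measured pose
import sys; from h import *
q=[0.5265,0.0845,-0.062]
def delta(bx,by,z):
    s=get_state(); M=R.from_euler('z',q[2]).as_matrix()
    w=M@np.array([bx,by,0])/1000+[q[0],q[1],z/1000]
    Rt=R.from_quat(s["tcp_rot"]).as_matrix(); return Rt.T@(w-s["eef_pos"])*1000
def here():
    s=get_state(); M=R.from_euler('z',q[2]).as_matrix()
    return (M.T@(s["eef_pos"]-[q[0],q[1],0])*1000).round(1), np.degrees(np.arctan2(*R.from_quat(s["tcp_rot"]).as_matrix()[[1,0],1])-q[2]).round(1), s["contact_force"].round(1),s["time"]
if __name__=="__main__":
    print(here()); print(delta(*map(float,sys.argv[1:4])).round(1))
E
python3 -m handwheel '[[[0,0,0,0,-6],[0,0,0,0,-6],[0,0,0,0,0],[0,0,0,0,0]]]'; python3 go.py 123 62 120
python3 - <<'E'
import numpy as np
for s in np.arange(.5,2.05,.1).tolist()+[1.94,1.98]:
    a=s-np.radians(20); r=85+12*(s-.5)/1.45
    print(round(s,2), (np.array([27.4+r*np.cos(a)+8*np.sin(a)+11, 90+r*np.sin(a)-8*np.cos(a)-14.5])).round(1))
E
```

```text
time: 1.53
eef_pos: [0.1792, 0.6508, 0.2313]
tcp_rot: [0.031, 1.0, 0.0, -0.0]
contact_force: [0.4, -0.1, -0.1]
opening: 0.451
finger_force: 0.0
(array([-381.7,  543.7,  231.3]), np.float64(90.0), array([ 0.4, -0.1, -0.1]), 1.5333)
[-504.7 -481.7  111.3]
0.5 [123.6  80.4]
0.6 [123.5  89.1]
0.7 [122.5  97.8]
0.8 [120.6 106.4]
0.9 [117.8 114.9]
1.0 [114.2 123.1]
1.1 [109.6 131. ]
1.2 [104.3 138.5]
1.3 [ 98.1 145.4]
1.4 [ 91.3 151.8]
1.5 [ 83.7 157.4]
1.6 [ 75.6 162.3]
1.7 [ 66.9 166.4]
1.8 [ 57.8 169.6]
1.9 [ 48.3 171.9]
2.0 [ 38.6 173.2]
1.94 [ 44.4 172.6]
1.98 [ 40.5 173.1]
```

```bash
python3 -m handwheel '[[[0,-0.025,-0.024,0,0],[0,-0.025,-0.024,0,0],[0,-0.025,-0.024,0,0],[0,-0.025,-0.024,0,0],[0,-0.025,-0.024,0,0],[0,-0.025,-0.024,0,0],[0,-0.025,-0.024,0,0],[0,-0.025,-0.024,0,0],[0,-0.025,-0.024,0,0],[0,-0.025,-0.024,0,0]]]' >/dev/null; python3 -m handwheel '[[[0,-0.025,-0.024,0,0],[0,-0.025,-0.024,0,0],[0,-0.025,-0.024,0,0],[0,-0.025,-0.024,0,0],[0,-0.025,-0.024,0,0],[0,-0.025,-0.024,0,0],[0,-0.025,-0.024,0,0],[0,-0.025,-0.024,0,0],[0,-0.025,-0.024,0,0],[0,-0.025,-0.024,0,0],[0,0,0,0,0],[0,0,0,0,0]]]'; python3 go.py 123 62 27
```

```text
time: 3.37
eef_pos: [0.6508, 0.1402, 0.231]
tcp_rot: [0.032, 0.999, 0.0, -0.0]
contact_force: [0.8, 0.4, -0.9]
opening: 0.0
finger_force: 0.0
(array([120.6,  63.3, 231. ]), np.float64(89.9), array([ 0.8,  0.4, -0.9]), 3.3667)
[ -2.5  -1.3 204. ]
```

```bash
python3 -m handwheel '[[[0,-0.002,-0.002,0.035,0],[0,0,0,0.035,0],[0,0,0,0.03,0],[0,0,0,0,0]]]'|head -2; python3 - <<'E'
from fit import *
from go import q
im=viewer.read_camera("wrist").copy()
for s in(.5,.6):cv2.polylines(im,[proj("wrist",B(q,outline(1,s,.043))).round().astype(int)],1,(0,255,0))
X=[[.123+a*.011,.062+b*.0145,.027] for a,b in((1,1),(1,-1),(-1,-1),(-1,1))]
cv2.polylines(im,[proj("wrist",B(q,X)).round().astype(int)],1,(255,0,0))
cv2.circle(im,tuple(proj("wrist",B(q,[[.0274,.09,.049]]))[0].round().astype(int).tolist()),4,(0,255,255),1)
cv2.imwrite("pics/w1.png",im)
E
```

```text
time: 3.7
eef_pos: [0.6459, 0.1407, 0.123]
```

View pics/w1.png

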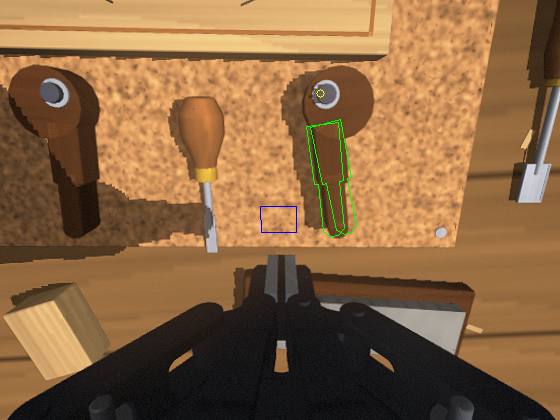

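The wrist view shows the left arm from (325, 95) to (337, 235), swing about 0.5 and within 2 mm of the model. The blue finger footprint at (278, 219) is clear of both the gouge and the arm.

```bash
python3 -m handwheel '[[[0,0,0,0,0],[0,0,0,0,0]]]'|head -2; python3 go.py 123 62 27
```

```text
time: 3.92
eef_pos: [0.6533, 0.1406, 0.1347]
(array([123.1,  63.9, 134.7]), np.float64(90.2), array([ 0.7,  1. , -0.1]), 3.9167)
[  0.6  -1.9 107.7]
```

```bash
python3 -m handwheel '[[[0,0,-0.002,0.015,0],[0,0,0,0.02,0],[0,0,0,0.02,0],[0,0,0,0.02,0],[0,0,0,0.015,0],[0,0,0,0.01,0],[0,0,0,0.005,0],[0,0,0,0,0],[0,0,0,0,0],[0,0,0,0,0]]]'|head -4; python3 go.py 123.6 80.4 27
```

```text
time: 4.75
eef_pos: [0.6528, 0.1379, 0.0279]
tcp_rot: [0.03, 1.0, 0.0, 0.001]
contact_force: [0.0, -0.3, -0.2]
(array([122.8,  61.2,  27.9]), np.float64(90.1), array([ 0. , -0.3, -0.2]), 4.75)
[-0.9 19.2  1. ]
```

```bash
python3 -m handwheel '[[[0,0,0.004,0,0],[0,0,0.004,0,0],[0,0,0.004,0,0],[0,0,0.004,0,0],[0,0,0.004,0,0],[0,0,0.004,0,0],[0,0,0.004,0,0],[0,0.0005,0.0045,0,0],[0,0.0005,0.0043,0,0],[0,0.001,0.0043,0,0],[0,0.001,0.0043,0,0]]]'|head -4; python3 go.py 117.8 114.9 27
```

```text
time: 5.67
eef_pos: [0.6511, 0.1836, 0.0262]
tcp_rot: [0.03, 1.0, -0.0, -0.0]
contact_force: [-0.4, -1.2, -0.4]
(array([118.3, 106.6,  26.2]), np.float64(90.2), array([-0.4, -1.2, -0.4]), 5.6667)
[ 0.4  8.3 -0.8]
```

```bash
python3 -m handwheel '[[[0,0.0003,0.0042,0,0],[0,0.0003,0.0042,0,0],[0,0.0018,0.0041,0,0],[0,0.0018,0.0041,0,0],[0,0.0023,0.004,0,0],[0,0.0023,0.004,0,0],[0,0.0026,0.0038,0,0],[0,0.0026,0.0038,0,0],[0,0.0031,0.0034,0,0],[0,0.0031,0.0034,0,0],[0,0.0034,0.0032,0,0],[0,0.0034,0.0032,0,0]]]'|head -4; python3 go.py 83.7 157.4 27
```

```text
time: 6.67
eef_pos: [0.6269, 0.2305, 0.0264]
tcp_rot: [0.03, 1.0, -0.0, 0.0]
contact_force: [1.6, -2.9, -1.2]
(array([ 91.1, 151.9,  26.4]), np.float64(90.1), array([ 1.6, -2.9, -1.2]), 6.6667)
[ 7.4  5.5 -0.6]
```

```bash
python3 -m handwheel '[[[0,0.0037,0.0027,0,0],[0,0.0037,0.0027,0,0],[0,0.004,0.0025,0,0],[0,0.004,0.0025,0,0],[0,0.0043,0.002,0,0],[0,0.0043,0.002,0,0],[0,0.0045,0.0016,0,0],[0,0.0045,0.0016,0,0],[0,0,0,0,0]]]'|head -4; python3 go.py 48.3 171.9 27
```

```text
time: 7.42
eef_pos: [0.5942, 0.2505, 0.0264]
tcp_rot: [0.03, 1.0, 0.0, -0.0]
contact_force: [0.4, -0.5, -0.1]
(array([ 57.3, 169.8,  26.4]), np.float64(90.2), array([ 0.4, -0.5, -0.1]), 7.4167)
[ 9.   2.1 -0.6]
```

```bash
python3 -m handwheel '[[[0,0.003,0.0005,0,0],[0,0.003,0.0005,0,0],[0,0.003,0,0,0],[0,0.001,0,0,0],[0,0.001,0,0,0],[0,0,0,0,0],[0,0,0,0,0]]]'|head -4; python3 go.py 44.4 172 27; python3 -m handwheel '[[[0,0.001,0,0,0],[0,0.001,0,0,0],[0,0.001,0,0,0],[0,0,0,0,0],[0,0,0,0,0]]]'|head -4;  python3 go.py 40.5 172 27
```

```text
time: 8.0
eef_pos: [0.5846, 0.2517, 0.0267]
tcp_rot: [0.03, 1.0, 0.0, 0.0]
contact_force: [2.6, 2.5, 0.4]
(array([ 47.6, 170.5,  26.7]), np.float64(90.1), array([2.6, 2.5, 0.4]), 8.0)
[ 3.2  1.5 -0.3]
time: 8.42
eef_pos: [0.5816, 0.2518, 0.0267]
tcp_rot: [0.03, 1.0, 0.0, 0.0]
contact_force: [4.0, 2.2, -0.0]
(array([ 44.6, 170.4,  26.7]), np.float64(90.2), array([ 4. ,  2.2, -0. ]), 8.4167)
[ 4.1  1.7 -0.3]
```

```bash
python3 -m handwheel '[[[0,0.001,0,0,0],[0,0.001,0,0,0],[0,0,0,0,0],[0,0,0,0,0]]]'|head -4|tail -1; python3 go.py 40.5 172 27;  python3 -m handwheel '[[[0,0.001,0,0,0],[0,0.001,0,0,0],[0,0,0,0,0],[0,0,0,0,0]]]'|sed -n 4p; python3 go.py 40.5 172 27
```

```text
contact_force: [7.5, 2.8, -1.5]
(array([ 43.7, 170.4,  26.8]), np.float64(90.2), array([ 7.5,  2.8, -1.5]), 8.75)
[ 3.2  1.6 -0.2]
contact_force: [10.1, 3.7, -2.7]
(array([ 43.1, 170.5,  26.9]), np.float64(90.2), array([10.1,  3.7, -2.7]), 9.0833)
[ 2.6  1.5 -0.1]
```

Left is tight at 10 N. I'll back off, rise and cross to the right lever.

```bash
python3 -m handwheel '[[[0,-0.005,0,0,0],[0,-0.01,0,0,0],[0,-0.01,0,0,0],[0,0,0,-0.015,0],[0,0,0,-0.025,0],[0,0,0,-0.025,0],[0,0,0,-0.02,0],[0,-0.01,-0.02,-0.01,0],[0,-0.01,-0.03,0,0],[0,-0.01,-0.03,0,0],[0,-0.01,-0.03,0,0],[0,-0.01,-0.03,0,0]]]'|sed -n 2p; python3 -m handwheel '[[[0,0,-0.03,0,0],[0,0,-0.03,0,0],[0,0,-0.02,0,0],[0,0,-0.01,0,0],[0,0,0,0,0],[0,0,0,0,0],[0,0,0,0,0]]]'|sed -n 2p;python3 go.py 123 -62 27
python3 - <<'E'
from fit import *
from go import q
im=viewer.read_camera("wrist").copy()
for s in(.4,.5):cv2.polylines(im,[proj("wrist",B(q,outline(-1,s,.043))).round().astype(int)],1,(0,255,0))
for s in(1.95,):cv2.polylines(im,[proj("wrist",B(q,outline(1,s,.043))).round().astype(int)],1,(0,255,0))
X=[[.123+a*.011,-.062+b*.0145,.027] for a,b in((1,1),(1,-1),(-1,-1),(-1,1))]
cv2.polylines(im,[proj("wrist",B(q,X)).round().astype(int)],1,(255,0,0))
cv2.imwrite("pics/w2.png",im)
E
```

```text
eef_pos: [0.6437, 0.1063, 0.1225]
eef_pos: [0.6384, 0.019, 0.1216]
(array([115.8, -58.5, 121.6]), np.float64(90.2), array([0.2, 0.1, 0.1]), 10.6667)
[-7.2 -3.6 94.6]
```

View pics/w2.png

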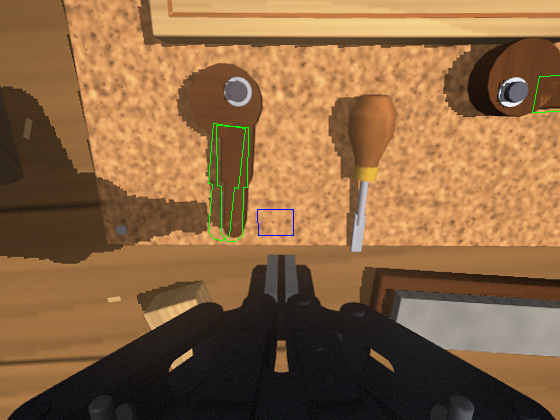

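The right arm runs from (237, 92) to (232, 238), with its inner edge at about column 247. The footprint is only 8 mm clear, so I'll descend a bit farther in, at y = −57.

```bash
python3 -m handwheel '[[[0,-0.007,0.0015,0.01,0],[0,0,0,0.02,0],[0,0,0,0.02,0],[0,0,0,0.018,0],[0,0,0,0.015,0],[0,0,0,0.008,0],[0,0,0,0.003,0],[0,0,0,0,0],[0,0,0,0,0]]]'|sed -n 2,4p; python3 go.py 123.6 -80.4 27; python3 -m handwheel '[[[0,0,-0.004,0,0],[0,0,-0.004,0,0],[0,0,-0.004,0,0],[0,0,-0.004,0,0],[0,0,-0.004,0,0],[0,0,-0.004,0,0],[0,0,-0.004,0,0],[0,0,-0.004,0,0],[0,0.0005,-0.0045,0,0],[0,0.0005,-0.0043,0,0],[0,0.001,-0.0043,0,0],[0,0.001,-0.0043,0,0]]]'|sed -n 4p; python3 go.py 117.8 -114.9 27
```

```text
eef_pos: [0.6463, 0.019, 0.0282]
tcp_rot: [0.03, 1.0, -0.0, 0.001]
contact_force: [0.8, 0.4, -0.0]
(array([123.6, -57.9,  28.2]), np.float64(90.2), array([ 0.8,  0.4, -0. ]), 11.4667)
[  0.1 -22.5   1.2]
contact_force: [-0.1, 1.4, 0.3]
(array([ 119.7, -107.9,   27. ]), np.float64(90.1), array([-0.1,  1.4,  0.3]), 12.4667)
[ 1.9 -7.   0. ]
```

```bash
python3 -m handwheel '[[[0,0.001,-0.0035,0,0],[0,0.001,-0.0035,0,0],[0,0.0018,-0.0041,0,0],[0,0.0018,-0.0041,0,0],[0,0.0023,-0.004,0,0],[0,0.0023,-0.004,0,0],[0,0.0026,-0.0038,0,0],[0,0.0026,-0.0038,0,0],[0,0.0031,-0.0034,0,0],[0,0.0031,-0.0034,0,0],[0,0.0034,-0.0032,0,0],[0,0.0034,-0.0032,0,0]]]'|sed -n 4p; python3 go.py 83.7 -157.4 27;python3 -m handwheel '[[[0,0.0037,-0.0027,0,0],[0,0.0037,-0.0027,0,0],[0,0.004,-0.0025,0,0],[0,0.004,-0.0025,0,0]]]'|sed -n 4p;  python3 go.py 57.8 -169.6 27
```

```text
contact_force: [1.1, 0.6, 0.5]
(array([  91.5, -152. ,   27.4]), np.float64(90.2), array([1.1, 0.6, 0.5]), 13.4667)
[ 7.8 -5.4  0.4]
contact_force: [0.4, 1.5, -0.7]
(array([  76.1, -162.3,   27.4]), np.float64(90.2), array([ 0.4,  1.5, -0.7]), 13.8)
[18.3 -7.3  0.4]
```

```bash
python3 -m handwheel '[[[0,0.0045,-0.002,0,0],[0,0.0045,-0.002,0,0],[0,0.0045,-0.0016,0,0],[0,0.0045,-0.0016,0,0],[0,0.003,-0.0005,0,0],[0,0.003,0,0,0],[0,0,0,0,0]]]'|sed -n 4p; python3 go.py 48.3 -171 27; python3 -m handwheel '[[[0,0.002,0,0,0],[0,0.001,0,0,0],[0,0.001,0,0,0],[0,0.001,0,0,0],[0,0,0,0,0],[0,0,0,0,0]]]'|sed -n 4p;  python3 go.py 44 -171 27
```

```text
contact_force: [0.3, -0.2, -0.5]
(array([  51.9, -170.1,   27.4]), np.float64(90.2), array([ 0.3, -0.2, -0.5]), 14.3833)
[ 3.6 -0.9  0.4]
contact_force: [0.3, -1.1, 1.3]
(array([  47.4, -169.8,   27.4]), np.float64(90.2), array([ 0.3, -1.1,  1.3]), 14.8833)
[ 3.4 -1.2  0.4]
```

```bash
python3 -m handwheel '[[[0,0.001,0,0,0],[0,0.001,0,0,0],[0,0.001,0,0,0],[0,0,0,0,0],[0,0,0,0,0]]]'|sed -n 4p; python3 go.py 44 -171 27; python3 -m handwheel '[[[0,0.001,0,0,0],[0,0.001,0,0,0],[0,0,0,0,0],[0,0,0,0,0]]]'|sed -n 4p;  python3 go.py 44 -171 27
```

```text
contact_force: [2.7, -1.3, -0.9]
(array([  44.8, -170. ,   27.5]), np.float64(90.1), array([ 2.7, -1.3, -0.9]), 15.3)
[ 0.8 -1.   0.5]
contact_force: [5.6, -2.2, -2.9]
(array([  43.6, -170.1,   27.6]), np.float64(90.1), array([ 5.6, -2.2, -2.9]), 15.6333)
[-0.4 -0.9  0.6]
```

```bash
python3 -m handwheel '[[[0,0.001,0,0,0],[0,0.001,0,0,0],[0,0.001,0,0,0],[0,0,0,0,0],[0,0,0,0,0]]]'|sed -n 4p; python3 go.py 44 -171 27
```

```text
contact_force: [9.5, -1.5, -6.2]
(array([  42.2, -170.2,   27.7]), np.float64(90.1), array([ 9.5, -1.5, -6.2]), 16.05)
[-1.8 -0.8  0.7]
```

```bash
python3 -m handwheel '[[[0,-0.005,0,0,0],[0,-0.01,0,0,0],[0,-0.015,0,0,0],[0,0,0,-0.015,0],[0,0,0,-0.025,0],[0,0,0,-0.03,0],[0,0,0,-0.03,0],[0,0,0.02,-0.03,0],[0,0,0.035,-0.03,0],[0,0,0.035,-0.03,0],[0,0,0.035,-0.01,0],[0,0,0.02,0,0]]]'|sed -n 2p; python3 -m handwheel '[[[0,-0.01,0.02,0,0],[0,0,0.01,0,0],[0,0,0,0,0],[0,0,0,0,0],[0,0,0,0,0]]]'|sed -n 2p; python3 go.py 75 171 120
python3 - <<'E'
from fit import *
from go import q
im=viewer.read_camera("wrist").copy()
for sd in(1,-1):cv2.polylines(im,[proj("wrist",B(q,outline(sd,1.96,.043))).round().astype(int)],1,(0,255,0))
t=viewer.read_camera("top"); viewer.read_camera("side")
for c in("top","side"):
  for n in("panel_left_edge","panel_right_edge"):
    for d in viewer.pinpoint(c,n)[:1]:
      X=ray(c,np.array(d["xy"])*[560,420],.030)-[q[0],q[1],0]; print(c,n,d["confidence"],(R.from_euler('z',-q[2]).as_matrix()@X*1000).round(1))
cv2.imwrite("pics/w3.png",im); cv2.imwrite("pics/t3.png",cv2.resize(t[140:310,190:370],(630,595),interpolation=2))
E
```

```text
eef_pos: [0.5948, 0.0518, 0.2261]
eef_pos: [0.6047, 0.0773, 0.2209]
(array([ 78.5,  -2.4, 220.9]), np.float64(90.1), array([-0.5, -0.1, -0.2]), 17.4667)
[  2.9 173.4 100.8]
top panel_left_edge 0.64 [-123.9  129.3   30. ]
top panel_right_edge 0.73 [-123.3 -141.6   30. ]
side panel_left_edge 0.81 [-122.2  137.3   30. ]
side panel_right_edge 0.63 [-126.3 -140.8   30. ]
```

View pics/w3.png

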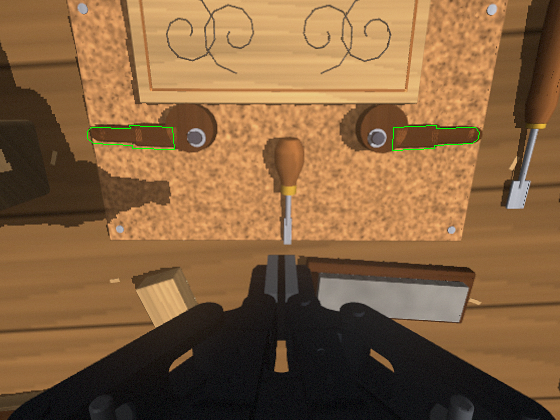

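View pics/t3.png

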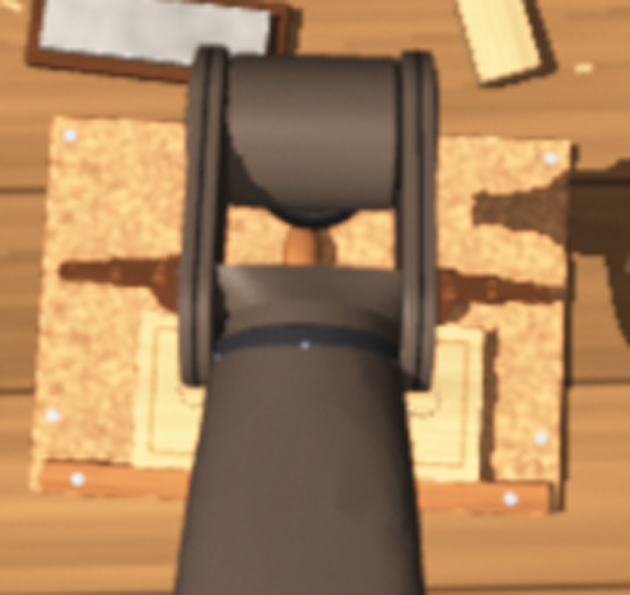

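Both levers (tips at (90, 132) and (480, 134)) lie along the panel at about 1.95, and the panel sits on the fence. Seating the right end may have relaxed the left cam, so I'll re-press the left lever.

```bash
python3 -m handwheel '[[[0,0.003,0.033,0,0],[0,0,0.035,0,0],[0,0,0.035,0.02,0],[0,0,0.035,0.03,0],[0,0,0.025,0.03,0],[0,0,0.01,0.02,0],[0,0,0,0,0],[0,0,0,0,0],[0,0,0,0,0]]]'|sed -n 2p; python3 go.py 70 171 27
```

```text
eef_pos: [0.6133, 0.247, 0.1261]
(array([ 76.6, 167.6, 126.1]), np.float64(90.1), array([-0.2, -0.3,  0.1]), 18.5667)
[ 6.8  3.4 99.1]
```

```bash
python3 -m handwheel '[[[0,0,0,0.02,0],[0,0,0,0.02,0],[0,0,0,0.02,0],[0,0,0,0.02,0],[0,0,0,0.008,0],[0,0,0,0.002,0],[0,0,0,0,0],[0,0,0,0,0]]]'|sed -n 2p; python3 go.py 47 170 27
```

```text
eef_pos: [0.6139, 0.2475, 0.0368]
(array([ 77.2, 168.1,  36.8]), np.float64(90.1), array([ 0.5, -0.1,  0.2]), 19.2333)
[30.2  1.9  9.7]
```

```bash
python3 -m handwheel '[[[0,0.006,0.001,0.006,0],[0,0.008,0.001,0.004,0],[0,0.008,0,0,0],[0,0.004,0,0,0],[0,0.002,0,0,0],[0,0.002,0,0,0],[0,0.001,0,0,0],[0,0.001,0,0,0],[0,0,0,0,0],[0,0,0,0,0]]]'|sed -n 4p; python3 go.py 43 170 27;python3 -m handwheel '[[[0,0.001,0,0,0],[0,0.001,0,0,0],[0,0,0,0,0],[0,0,0,0,0]]]'|sed -n 4p; python3 go.py 43 170 27
```

```text
contact_force: [0.8, 0.0, -0.4]
(array([ 43.7, 170.1,  24.6]), np.float64(90.1), array([ 0.8,  0. , -0.4]), 20.0667)
[ 0.7 -0.1 -2.4]
contact_force: [5.0, -0.3, -2.9]
(array([ 43.2, 170.1,  24.7]), np.float64(90.1), array([ 5. , -0.3, -2.9]), 20.4)
[ 0.2 -0.1 -2.3]
```

```bash
python3 -m handwheel '[[[0,0.001,0,0,0],[0,0.001,0,0,0],[0,0.001,0,0,0],[0,0,0,0,0],[0,0,0,0,0]]]'|sed -n 4p; python3 go.py 43 170 27
```

```text
contact_force: [10.1, -0.7, -7.4]
(array([ 42.6, 170.2,  24.9]), np.float64(90.1), array([10.1, -0.7, -7.4]), 20.8167)
[-0.4 -0.2 -2. ]
```

```bash
python3 -m handwheel '[[[0,-0.005,0,0,0],[0,-0.01,0,0,0],[0,-0.015,0,0,0],[0,0,0,-0.015,0],[0,0,0,-0.025,0],[0,0,0,-0.03,0],[0,0,0,-0.03,0],[0,0,0,-0.03,0],[0,0,0,-0.03,0],[0,0,0,-0.02,0],[0,0,0,0,0],[0,0,0,0,0]]]'; python3 -m handwheel '[[[0,0,0.03,0,0],[0,0,0.03,0,0],[0,0,0,0,0],[0,0,0,0,0],[0,0,0,0,0],[0,0,0,0,0]]]'|sed -n 2,4p
python3 - <<'E'
from fit import *
from go import q
t=viewer.read_camera("top"); im=cv2.resize(t[140:310,190:370],(630,595),interpolation=2)
viewer.read_camera("side")
for c in("top","side"):
  for n in("panel_left_edge","panel_right_edge"):
    for d in viewer.pinpoint(c,n)[:1]:
      X=ray(c,np.array(d["xy"])*[560,420],.030)-[q[0],q[1],0]; print(c,n,d["confidence"],(R.from_euler('z',-q[2]).as_matrix()@X*1000).round(1))
cv2.imwrite("pics/t4.png",im)
E
```

```text
time: 21.82
eef_pos: [0.6059, 0.2504, 0.2072]
tcp_rot: [0.03, 1.0, 0.001, 0.002]
contact_force: [0.5, 0.6, -0.2]
opening: 0.001
finger_force: 0.0
eef_pos: [0.6084, 0.309, 0.2031]
tcp_rot: [0.03, 1.0, -0.001, -0.001]
contact_force: [-0.6, -0.9, -0.2]
top panel_left_edge 0.82 [-121.3  127.6   30. ]
top panel_right_edge 0.83 [-118.7 -140.6   30. ]
side panel_left_edge 0.92 [-122.4  146.1   30. ]
side panel_right_edge 0.73 [-135.9 -148.1   30. ]
```

View pics/t4.png

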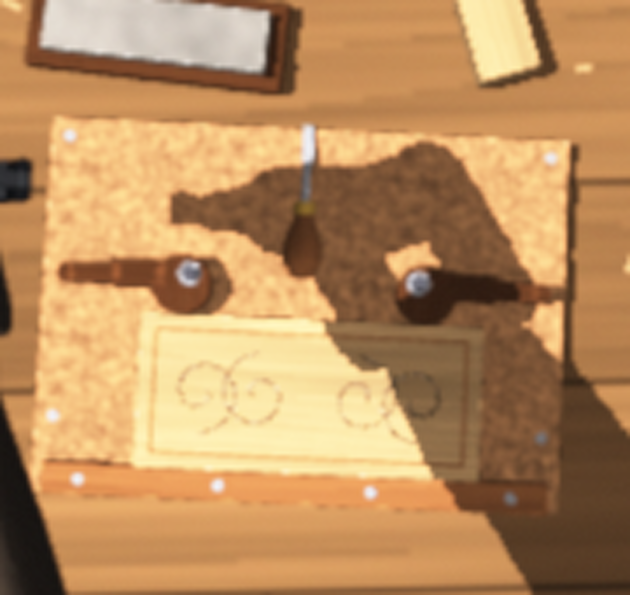

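The panel sits flush along the fence (its edge runs from (135, 465) to (475, 480) with no gap). Both arms lie along it, the gouge is unmoved and the robot is clear.

```bash
python3 -c "
from plant import sign_off; print(sign_off())"
```

```text
the job is handed in; nothing more can be done
None
```

I pushed both cam levers tight with one fingertip, to about 10 N each, and in the last picture the panel looks flush along the fence. The robot finished clear and the job is handed in; `sign_off()` returned no verdict.

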